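Snap the axle clip onto the trolley wheel with the fork

TASK

The trolley wheel lying on the bench still needs its axle clip. Pick up the wide fork tool (the one whose prongs fit round the back of the clip) and push the clip with it across the wheel's face, mouth first, until it snaps fully home round the axle; do not touch the clip with the gripper. Then stand the wide fork upright on the bench again, clear of the wheel, and leave the narrow fork where it is.

Things in the scene. Friction and masses are not known exactly. Their poses are not given: they have to be found in the camera images.
- wide_fork_grip (a point): Wide fork, loose, 0.2 kg: upright wooden handle 26 x 26 mm, top 84 mm above the underside, on a steel foot 10 mm thick, 74 mm wide, reaching 22 mm behind the handle's axis. Point: on that axis, 50 mm up; grip here, across x or y. x to the prongs, z up. Pushing edge between the prongs 24 mm ahead of the axis; prongs 58 mm apart inside, 8 mm wide, ending 33 mm ahead.
- narrow_fork_grip (a point): Narrow fork, too small for this clip, leave it alone: same handle as the wide fork, foot only 36 mm wide, prongs 20 mm apart inside. Point on the handle's axis, 50 mm above its underside; x to the prongs, z up.
- clip_center (a point): Loose U-shaped steel spring clip, 8 mm thick, flat on the wheel's face, mouth roughly to the axle. Point: centre of its round opening, half-way up. x out of the mouth, z up. Flat back, 30 mm wide, 21.5 mm behind the point; flared lips end 19 mm ahead, 37 mm apart. Its sprung arms snap round the axle under a push of a few N; home, it stops dead with the point on the axle's axis (1 mm).
- axle_groove (a point): Axle groove in the middle of a trolley wheel lying flat, fixed on the bench. Point: on the upright axle's axis, 4 mm above the wheel's face. Wheel 170 mm across; level white face 45 mm above the bench, 158 mm across. Axle 20 mm thick in the groove; head above it 28 mm across, top 18 mm above the face. The clip slides in under the head.
Mind the look-alikes: they are no part of the job. What is shaped like the part that bears wide_fork_grip but pink is not meant.

How it is judged:
By the outcome, as a careful person would: the job done as asked, in the order asked, and still so for the second after the job is handed in, with the robot touching nothing.
It also fails if it takes over 45 s, if anything falls off the work surface, if the arm or the gripper's body presses on something with over 40 N, if the wrist force passes 120 N, or if a joint passes its speed limit or range.

ROBOT

A 6-joint arm with a two-finger parallel gripper is mounted at the origin on a cart in front of the work surface, level with it; the furniture and walls round the work are solid. World frame = base frame: x ahead of the robot, y to its left, z up, the work surface at z = 0. Lengths are in m, angles in rad, forces in N, time in s.
With the tool pointing down it reaches from about 0.3 to 0.875 m from the base axis. Payload 6.4 kg.
Tool frame: the origin (TCP) lies midway between the tips of the shut fingers; the grasp point (between the pads) lies 19 mm behind it; z points along the fingers, y is the line along which they close (so a half turn about z gives the same grasp; the last joint's range is limited). The gripper opens to 85 mm and grips with 20 to 120 N. Pads are 22 mm wide; open, the fingers measure 114 mm over their backs; the gripper's body (76 mm by 85 mm) begins 54 mm behind the grasp point. The pads swing forward as they close: fully open they stand 13 mm farther back than shut.
Start: joints at [-1.41, 0.181, 1.607, -0, 1.354, -0.206], TCP at [0.206, -0.537, 0.231] pointing down, gripper open.
Joint ranges: [-2.99, 2.99], [-0.89, 2.07], [0.3, 2.58], [-1.14, 4.28], [0, 2.63], [-3.12, 3.12]. Speed limits (rad/s): [2.57, 2.57, 3.01, 3.14, 3.14, 3.14].

INTERFACE

Orientations are given as a unit quaternion [w, x, y, z].
In Python, from bench import sensors, vision, ctrl gives the robot as it stands.
- The arm moves only by the tool carry_out, never from a script. Its argument "deltas" is text: rows parted by semicolons, each of 7 numbers parted by spaces: the shift along the tool's x, y, z in mm, then the turn, a rotation vector about the tool's x, y, z in rad, then the closure, from 0 (fully open) to 1 (shut). In form: tx ty tz ax ay az claw; .... A call has 1 to 12 rows; each row is the pose to reach, as a shift and turn from the pose commanded when the call began, along the tool's axes at that moment; what a row does not reach only later rows make up. A row lasts 1/8 s, in which the tool goes at most 62.5 mm and 10.7 degrees, less where a joint would pass 70% of its speed; a pose out of reach is approached as far as the arm can. A call with a gripper value outside its range is refused whole. The fingers move at their own pace and stop on an object; the grip force is fixed at half the most. Time passes only in rows, so rows that repeat a pose let the fingers close. It gives the time, the measured TCP pose, the force, the opening and the grip force at its end, in the units of the state.
- sensors.get_obs(): the state, without advancing time (a new reading comes with each control period).
- vision.camera(name): name is "scene" or "top"; returns the picture (420x560x3 uint8, blue, green, red); there is no depth.
- vision.camera_model(name): a dict with "K" (3x3 intrinsics, pixels), "k1" (the pictures are not rectified: a ray, as slopes to the right and down, at radius r is drawn at 1 + k1 r^2 times it, then the intrinsics apply), "extrinsics" (4x4, takes a point from world to camera coordinates). Camera axes: x right, y down, z forward; pixel columns grow to the right and rows downward; lengths in m; the calibration is good to about 2 mm. A picture is of the moment at which its call begins. camera_model takes no time and is no camera call.
- ctrl.hand_in(): hands the job in; it is judged then, once.
The state is a dict: "time_s": time; "q": joint angles; "dq": joint speeds; "joint_efforts": joint torques, N m; "eef_pos": TCP position; "eef_rot": TCP orientation; "wrist_force": force on the tool from outside, world axes, zero at the start; "torque": the same for the moment, N m; "opening": opening from 0.0 (shut) to 1.0 (fully open); "grasp_force": force on a finger pad.
Only numpy, scipy, OpenCV 4.12 (cv2) and the standard library are available. Lean on these libraries where they do the work, as an engineer would, in place of code of your own. Each camera call takes 0.05 s, during which the arm holds its last target. There are 200 camera calls.

## Working session

There is one attempt and no reset: what is moved stays moved. The work goes in short steps, Python scripts to look and compute and a tool call to move; the robot and the scene stay as the last step left them, time stands still between calls to the robot, and variables do not carry over. Pictures are saved under pics/ and viewed, at most 10 in all, crops included, and the job is handed in when it is done.

Besides the shell and the picture viewer there is one more tool, called after "Request:" as name(argument=value, ...) on one line, values as JSON. carry_out: Moves the arm, as the interface text tells. Its arguments: {"type":"object","properties":{"deltas":{"type":"string"}},"required":["deltas"]}

```bash
mkdir -p pics; cat > h.py <<'E'
import numpy as np, cv2
from bench import sensors, vision, ctrl
def ray(cam,u,v):
    m=vision.camera_model(cam);K=np.array(m["K"]);k=m["k1"];E=np.array(m["extrinsics"])
    d=np.array([(u-K[0,2])/K[0,0],(v-K[1,2])/K[1,1]]);x=d.copy()
    for _ in range(20): x=d/(1+k*(x@x))
    R=E[:3,:3];return -R.T@E[:3,3], R.T@np.array([x[0],x[1],1])
def onz(cam,u,v,z):
    o,d=ray(cam,u,v);return o+d*(z-o[2])/d[2]
def proj(cam,p):
    m=vision.camera_model(cam);K=np.array(m["K"]);E=np.array(m["extrinsics"])
    c=E[:3,:3]@np.array(p)+E[:3,3];s=c[:2]/c[2];s=s*(1+m["k1"]*(s@s));return K[0,0]*s[0]+K[0,2],K[1,1]*s[1]+K[1,2]
E
python3 - <<'E'
from h import *
for n in("top","scene"):
    i=vision.camera(n);cv2.imwrite(f"pics/{n}0.png",i)
    m=vision.camera_model(n);E=np.array(m["extrinsics"]);print(n,np.round(-E[:3,:3].T@E[:3,3],3),np.round(E[:3,:3],2).tolist(),m["K"][0][0],m["k1"])
o=sensors.get_obs();print(o)
E
```

```text
top [0.427 0.148 1.278] [[-0.01, -1.0, -0.0], [-1.0, 0.01, -0.09], [0.09, 0.0, -1.0]] 453.94172017281227 -0.09323200226386245
scene [0.055 0.529 0.694] [[-0.65, -0.76, -0.0], [-0.54, 0.46, -0.7], [0.53, -0.46, -0.71]] 426.83308012321623 0.028131942247268057
{'time_s': 0.1, 'q': array([-1.41025395e+00,  1.81489386e-01,  1.60788778e+00,  8.06874694e-06,
        1.35378523e+00, -2.06307070e-01]), 'dq': array([-0.0009678 , -0.00109568, -0.00027427,  0.00044978, -0.00047277,
        0.00013883]), 'joint_efforts': array([ 1.05218882e-03, -4.45869613e+01, -3.52244711e+01, -2.71429271e-04,
        4.05268162e-03, -6.93355560e-06]), 'eef_pos': array([ 0.20617496, -0.53624801,  0.23047128]), 'eef_rot': array([-7.84572325e-04,  9.83224654e-01,  1.82396995e-01,  2.18960885e-05]), 'wrist_force': array([ 0.04637833, -0.49031755,  0.80593412]), 'torque': array([-0.04610297, -0.0320886 , -0.03646729]), 'grasp_force': 0.0, 'opening': 0.9965638057539049}
```

View pics/top0.png

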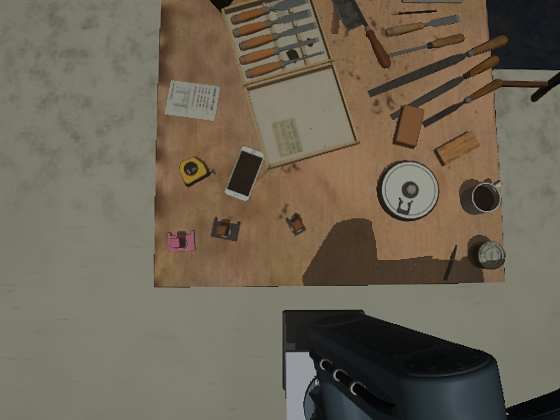

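View pics/scene0.png

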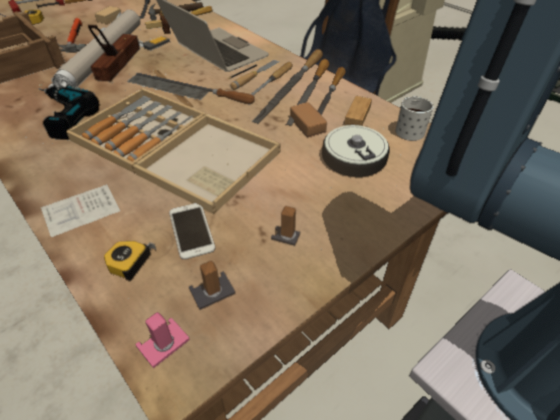

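The top view shows the wide fork at about (225,229), the narrow fork at (296,224), the pink decoy at (181,240), the wheel at (408,190) and the clip at (404,207). I'll enlarge the parts that matter.

```bash
python3 - <<'E'
from h import *
t=cv2.imread("pics/top0.png");s=cv2.imread("pics/scene0.png")
def c(i,u,v,w,h,f): return cv2.resize(i[v:v+h,u:u+w],None,fx=f,fy=f,interpolation=cv2.INTER_CUBIC)
a=np.hstack([c(t,200,205,50,50,6),c(t,372,155,75,75,4)])
b=np.hstack([c(s,180,250,60,60,5),c(s,318,118,75,75,4)])
cv2.imwrite("pics/c0.png",np.vstack([a,b]))
E
```

```text
(no output)
```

View pics/c0.png

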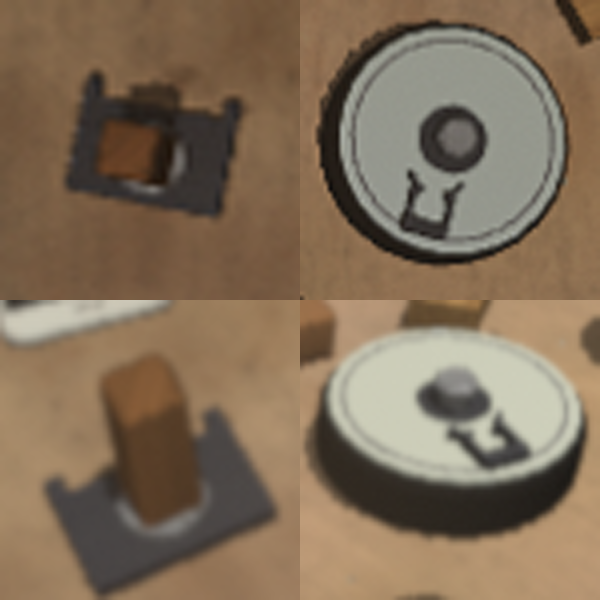

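The crops show the wide fork's prongs pointing image-up (about +x), and the clip lying below the axle with its mouth towards it. Next I'll measure by masks.

```bash
cat > meas.py <<'E'
from h import *
def rect(mask,cam,z,off):
    # rectified to mm on the plane: hull -> minAreaRect
    cs,_=cv2.findContours(mask,cv2.RETR_EXTERNAL,cv2.CHAIN_APPROX_NONE);c=max(cs,key=cv2.contourArea)
    P=np.array([onz(cam,p[0][0]+off[0],p[0][1]+off[1],z)[:2]*1000 for p in c],np.float32)
    return P,cv2.minAreaRect(P)
def crop(img,u,v,w,h,f=6):
    return cv2.resize(img[v:v+h,u:u+w],None,fx=f,fy=f,interpolation=cv2.INTER_CUBIC)
def contour(cam,img,u,v,w,h,fn,z,f=6):
    g=crop(img,u,v,w,h,f);m=fn(g).astype(np.uint8)*255
    cs,_=cv2.findContours(m,cv2.RETR_EXTERNAL,cv2.CHAIN_APPROX_NONE);c=max(cs,key=cv2.contourArea)
    return np.array([onz(cam,(p[0][0]+.5)/f-.5+u,(p[0][1]+.5)/f-.5+v,z)[:2]*1000 for p in c],np.float32),m
E
python3 - <<'E'
from meas import *
for cam,fb,wb,zs in(("top",(203,210,45,38),(372,155,75,75),0),("scene",(182,255,58,55),(318,118,75,62),0)):
    i=cv2.imread(f"pics/{cam}0.png")
    g=crop(i,*fb);print(cam,"fork bg",np.median(g.reshape(-1,3),0))
    P,m=contour(cam,i,*fb,lambda g:(g.max(2)<88),.010)
    print(" fork",cv2.minAreaRect(P));cv2.imwrite(f"pics/m_{cam}.png",m)
    P,m2=contour(cam,i,*wb,lambda g:(g.min(2)>115),.045)
    print(" face",cv2.fitEllipse(cv2.convexHull(P)))
    g=crop(i,*wb);d=(g.max(2)<100).astype(np.uint8)*255
    cs,_=cv2.findContours(d,cv2.RETR_LIST,cv2.CHAIN_APPROX_NONE)
    for c in cs:
        if 500<cv2.contourArea(c)<10000:
            Q=np.array([onz(cam,(p[0][0]+.5)/6-.5+wb[0],(p[0][1]+.5)/6-.5+wb[1],.052)[:2]*1000 for p in c],np.float32)
            print("  dark",cv2.contourArea(c),cv2.minAreaRect(Q))
    cv2.imwrite(f"pics/d_{cam}.png",d)
a=[cv2.imread(f"pics/{n}.png") for n in("m_top","d_top","m_scene","d_scene")]
cv2.imwrite("pics/mm.png",np.vstack([np.hstack([cv2.resize(x,(300,int(300*x.shape[0]/x.shape[1])))if 0 else cv2.resize(x,(380,280)) for x in a[:2]]),np.hstack([cv2.resize(x,(380,280)) for x in a[2:]])]))
E
```

```text
top fork bg [ 64.  89. 116.]
 fork ((493.33612060546875, 323.68853759765625), (76.03699493408203, 58.27045440673828), 78.45111083984375)
 face ((593.4545288085938, -188.7089080810547), (155.38526916503906, 155.7305450439453), 140.62509155273438)
  dark 3661.0 ((546.6041870117188, -169.07627868652344), (39.59553527832031, 42.97377395629883), 75.38907623291016)
  dark 1785.0 ((594.5071411132812, -191.0615997314453), (22.080242156982422, 22.696182250976562), 61.40401840209961)
  dark 7960.5 ((592.62744140625, -186.9479522705078), (46.726806640625, 46.62971496582031), 49.142189025878906)
  dark 1644.5 ((675.334228515625, -275.5251770019531), (37.27932357788086, 12.111534118652344), 28.466106414794922)
scene fork bg [ 89. 119. 148.]Traceback (most recent call last):
  File "<stdin>", line 5, in <module>
  File "meas.py", line 12, in contour
    return np.array([onz(cam,(p[0][0]+.5)/f-.5+u,(p[0][1]+.5)/f-.5+v,z)[:2]*1000 for p in c],np.float32),m
                     ~~~^^^^^^^^^^^^^^^^^^^^^^^^^^^^^^^^^^^^^^^^^^^^^^^
  File "h.py", line 9, in onz
    o,d=ray(cam,u,v);return o+d*(z-o[2])/d[2]
        ~~~^^^^^^^^^
  File "h.py", line 4, in ray
    m=vision.camera_model(cam);K=np.array(m["K"]);k=m["k1"];E=np.array(m["extrinsics"])
ValueError: time passes only in moves, steps and waits
```

```bash
sed -i 's/vision.camera_model(cam)/CM(cam)/' h.py; cat >> h.py <<'E'
import functools,time
@functools.lru_cache(None)
def CM(cam): return vision.camera_model(cam)
def delta(target_mm,yaw_deg,prev=None):
    "tool-frame shift/turn from the pose now (tool down) to TCP target, tool x yaw"
    o=sensors.get_obs();w,x,y,z=o["eef_rot"];y0=2*np.arctan2(y,x)
    d=np.array(target_mm)-o["eef_pos"]*1000;c,s=np.cos(y0),np.sin(y0)
    a=(np.radians(yaw_deg)-y0+np.pi)%(2*np.pi)-np.pi
    return np.round([c*d[0]+s*d[1],s*d[0]-c*d[1],-d[2]],1),"az",round(-a,3),"yaw0",round(np.degrees(y0),2)
E
python3 - <<'E'
from meas import *
cam="scene";i=cv2.imread("pics/scene0.png")
P,m=contour(cam,i,182,255,58,55,lambda g:(g.max(2)<88)&(g[:,:,2].astype(int)-g[:,:,0]<30),.010)
print("fork",cv2.minAreaRect(P))
P,m=contour(cam,i,318,118,75,62,lambda g:(g.min(2)>125),.045)
print("face",cv2.fitEllipse(cv2.convexHull(P)))
print(delta((450,-80,230),40),delta((488,325,170),78.5))
E
```

```text
fork ((488.9271545410156, 324.6976013183594), (71.62899017333984, 56.48416519165039), 78.44429779052734)
face ((595.7182006835938, -192.77284240722656), (159.22653198242188, 164.28616333007812), 47.003910064697266)
(array([ 391.2, -338.4,    0.5]), 'az', np.float64(-0.331), 'yaw0', np.float64(21.02)) (array([ 572. , -702.9,   60.5]), 'az', np.float64(-1.003), 'yaw0', np.float64(21.02))
```

Request:
carry_out(deltas="391 -338 0 0 0 -0.33 0;391 -338 0 0 0 -0.33 0;391 -338 0 0 0 -0.33 0;391 -338 0 0 0 -0.33 0;391 -338 0 0 0 -0.33 0;391 -338 0 0 0 -0.33 0;391 -338 0 0 0 -0.33 0;391 -338 0 0 0 -0.33 0;570 -703 60 0 0 -1 0;570 -703 60 0 0 -1 0;570 -703 60 0 0 -1 0;570 -703 60 0 0 -1 0")

```text
time_s: 1.6
eef_pos: [0.4677, 0.1524, 0.1957]
eef_rot: [0.0, 0.774, 0.633, 0.0]
wrist_force: [0.5, -0.1, 0.1]
opening: 1.002
grasp_force: 0.0
```

```bash
python3 -c "
from h import *
print(delta((487,325,120),78.5),delta((487,325,31),78.5))"
```

```text
(array([173. , -15.3,  75.7]), 'az', np.float64(0.001), 'yaw0', np.float64(78.57)) (array([173. , -15.3, 164.7]), 'az', np.float64(0.001), 'yaw0', np.float64(78.57))
```

Request:
carry_out(deltas="0 0 0 0 0 0 0;0 0 0 0 0 0 0")

```text
time_s: 1.85
eef_pos: [0.4675, 0.1503, 0.1957]
eef_rot: [-0.0, 0.775, 0.632, -0.001]
wrist_force: [-0.7, -0.9, 0.9]
opening: 1.001
grasp_force: 0.0
```

```bash
python3 -c "
from h import *
print(delta((487,325,120),78.5),delta((487,325,31),78.5))"
```

```text
(array([175.1, -16.2,  75.7]), 'az', np.float64(-0.003), 'yaw0', np.float64(78.35)) (array([175.1, -16.2, 164.7]), 'az', np.float64(-0.003), 'yaw0', np.float64(78.35))
```

Request:
carry_out(deltas="175 -16 30 0 0 0 0;175 -16 30 0 0 0 0;175 -16 30 0 0 0 0;175 -16 70 0 0 0 0;175 -16 120 0 0 0 0;175 -16 165 0 0 0 0;175 -16 165 0 0 0 0;175 -16 165 0 0 0 1;175 -16 165 0 0 0 1;175 -16 165 0 0 0 1;175 -16 165 0 0 0 1;175 -16 165 0 0 0 1")

```text
time_s: 3.35
eef_pos: [0.4888, 0.3254, 0.0329]
eef_rot: [0.0, 0.775, 0.632, 0.001]
wrist_force: [-1.4, -1.2, 7.2]
opening: 0.297
grasp_force: 60.2
```

```bash
python3 -c "
from h import *
i=vision.camera('scene');cv2.imwrite('pics/s1.png',cv2.resize(i[170:370,120:320],None,fx=2.5,fy=2.5));print(sensors.get_obs())"
```

```text
{'time_s': 3.4, 'q': array([ 3.85431049e-01,  4.54975250e-01,  1.70038478e+00, -7.47247677e-05,
        9.83651951e-01,  5.89291390e-01]), 'dq': array([-4.05459874e-04,  1.37030677e-03, -2.82841781e-05,  2.20794160e-03,
       -8.76735904e-04,  1.57527584e-03]), 'joint_efforts': array([ 1.42618502e-01, -4.66847634e+01, -2.58778363e+01,  1.18916261e-02,
       -5.48131038e-01, -2.87796470e-02]), 'eef_pos': array([0.48878797, 0.32541802, 0.03290143]), 'eef_rot': array([4.08659371e-04, 7.75373706e-01, 6.31501346e-01, 1.22431030e-03]), 'wrist_force': array([-0.93931823, -0.41446962,  7.57550307]), 'torque': array([-0.12303788,  0.29520611, -0.04214343]), 'grasp_force': 60.22185802459717, 'opening': 0.295212307949434}
```

View pics/s1.png

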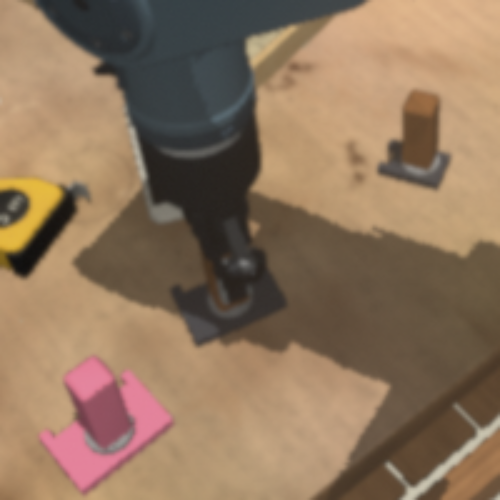

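The fork is gripped square (opening 25 mm), and neither the pink decoy nor the narrow fork has been touched. Next I'll lift it and carry it to a standoff behind the clip.

```bash
python3 -c "
from h import *
print(delta((488.4,-145.3,175),67),onz('top',296,224,.03))"
```

```text
(array([-461.1,   94.9, -142.1]), 'az', np.float64(0.198), 'yaw0', np.float64(78.32)) [0.50283572 0.12573487 0.03      ]
```

Request:
carry_out(deltas="0 0 -50 0 0 0 1;0 0 -100 0 0 0 1;0 0 -142 0 0 0 1;-461 95 -142 0 0 0.198 1;-461 95 -142 0 0 0.198 1;-461 95 -142 0 0 0.198 1;-461 95 -142 0 0 0.198 1;-461 95 -142 0 0 0.198 1;-461 95 -142 0 0 0.198 1;-461 95 -142 0 0 0.198 1;-461 95 -142 0 0 0.198 1;-461 95 -142 0 0 0.198 1")

```text
time_s: 4.9
eef_pos: [0.487, -0.1481, 0.1732]
eef_rot: [0.0, 0.835, 0.55, -0.0]
wrist_force: [-1.3, 1.4, -1.8]
opening: 0.298
grasp_force: 59.7
```

Request:
carry_out(deltas="0 0 0 0 0 0 1;0 0 0 0 0 0 1")

```text
time_s: 5.15
eef_pos: [0.4873, -0.1444, 0.173]
eef_rot: [-0.0, 0.834, 0.552, -0.0]
wrist_force: [0.0, -0.0, -2.2]
opening: 0.296
grasp_force: 59.7
```

```bash
python3 -c "
from h import *
print(delta((488.4,-145.3,80),67));
for n in('top','scene'): cv2.imwrite(f'pics/{n}2.png',vision.camera(n))
t=cv2.imread('pics/top2.png');s=cv2.imread('pics/scene2.png')
a=cv2.resize(t[140:260,340:460],(400,400),interpolation=cv2.INTER_CUBIC)
b=cv2.resize(s[70:220,270:420],(400,400),interpolation=cv2.INTER_CUBIC)
cv2.imwrite('pics/v2.png',np.hstack([a,b]))"
```

```text
(array([-0.3,  1.4, 93. ]), 'az', np.float64(0.001), 'yaw0', np.float64(67.06))
```

View pics/v2.png

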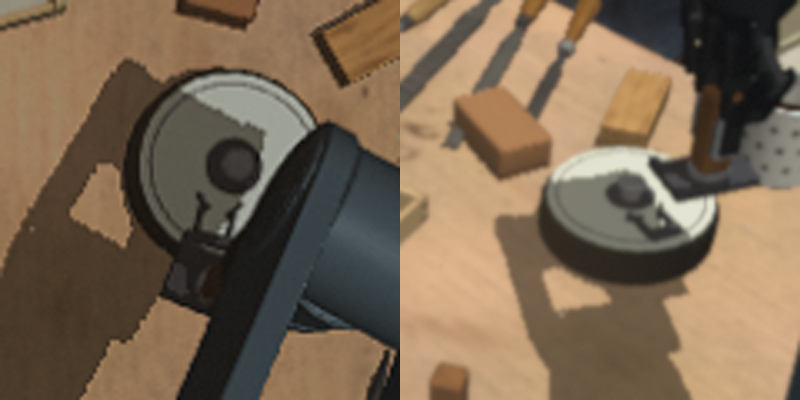

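The top view shows the fork lined up behind the clip, and the scene view shows it level above the wheel's edge. I'll lower it to about 1.5 mm above the face, then start the push.

Request:
carry_out(deltas="0 0 45 0 0 0 1;0 0 80 0 0 0 1;0 0 93 0 0 0 1;0 0 93 0 0 0 1;0 8 93 0 0 0 1;0 14 93 0 0 0 1;0 18 93 0 0 0 1;0 22 93 0 0 0 1;0 26 93 0 0 0 1;0 30 93 0 0 0 1;0 34 93 0 0 0 1;0 34 93 0 0 0 1")

```text
time_s: 6.75
eef_pos: [0.519, -0.1593, 0.0801]
eef_rot: [0.0, 0.834, 0.552, 0.0]
wrist_force: [-0.0, 0.1, -2.5]
opening: 0.294
grasp_force: 59.6
```

```bash
python3 -c "
from h import *
print(sensors.get_obs()['eef_pos'],sensors.get_obs()['wrist_force'])
for n in('top','scene'): cv2.imwrite(f'pics/{n}3.png',vision.camera(n))
t=cv2.imread('pics/top3.png');s=cv2.imread('pics/scene3.png')
a=cv2.resize(t[150:240,365:455],(400,400),interpolation=cv2.INTER_CUBIC)
b=cv2.resize(s[110:190,310:390],(400,400),interpolation=cv2.INTER_CUBIC)
cv2.imwrite('pics/v3.png',np.hstack([a,b]))"
```

```text
[ 0.51897465 -0.15925013  0.08013113] [-0.03775981  0.08183073 -2.53166703]
```

View pics/v3.png

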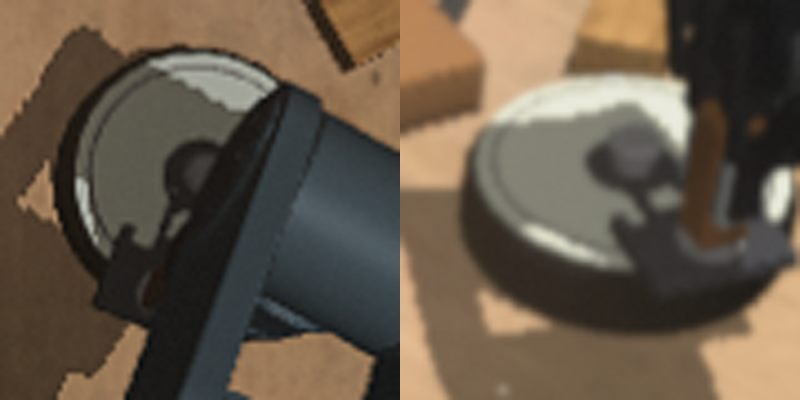

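The clip's left arm runs from the fork towards the axle head, in line with it, and the fork looks level. About 36 mm remain.

Request:
carry_out(deltas="0 4 0 0 0 0 1;0 8 0 0 0 0 1;0 12 0 0 0 0 1;0 16 0 0 0 0 1;0 20 0 0 0 0 1;0 23 0 0 0 0 1;0 26 0 0 0 0 1;0 29 0 0 0 0 1;0 31 0 0 0 0 1;0 33 0 0 0 0 1")

```text
time_s: 8.1
eef_pos: [0.5497, -0.1725, 0.0805]
eef_rot: [0.001, 0.834, 0.552, 0.0]
wrist_force: [0.1, 0.1, -1.9]
opening: 0.3
grasp_force: 59.8
```

Request:
carry_out(deltas="0 1 0 0 0 0 1;0 2 0 0 0 0 1;0 2 0 0 0 0 1")

```text
time_s: 8.48
eef_pos: [0.5509, -0.1728, 0.0801]
eef_rot: [0.0, 0.834, 0.552, 0.0]
wrist_force: [0.5, -0.9, -1.8]
opening: 0.292
grasp_force: 59.7
```

Request:
carry_out(deltas="0 1 0 0 0 0 1;0 2 0 0 0 0 1;0 2 0 0 0 0 1")

```text
time_s: 8.85
eef_pos: [0.5514, -0.1729, 0.0796]
eef_rot: [-0.001, 0.834, 0.552, -0.001]
wrist_force: [-4.5, 1.5, 0.5]
opening: 0.295
grasp_force: 60.0
```

```bash
python3 -c "
from h import *
print(sensors.get_obs()['eef_pos'],sensors.get_obs()['wrist_force'])
for n in('top','scene'): cv2.imwrite(f'pics/{n}4.png',vision.camera(n))
t=cv2.imread('pics/top4.png');s=cv2.imread('pics/scene4.png')
a=cv2.resize(t[150:240,365:455],(400,400),interpolation=cv2.INTER_CUBIC)
b=cv2.resize(s[120:180,320:380],(400,400),interpolation=cv2.INTER_CUBIC)
cv2.imwrite('pics/v4.png',np.hstack([a,b]))"
```

```text
[ 0.5514492  -0.17292376  0.07955613] [-4.48270812  1.46213838  0.52089127]
```

View pics/v4.png

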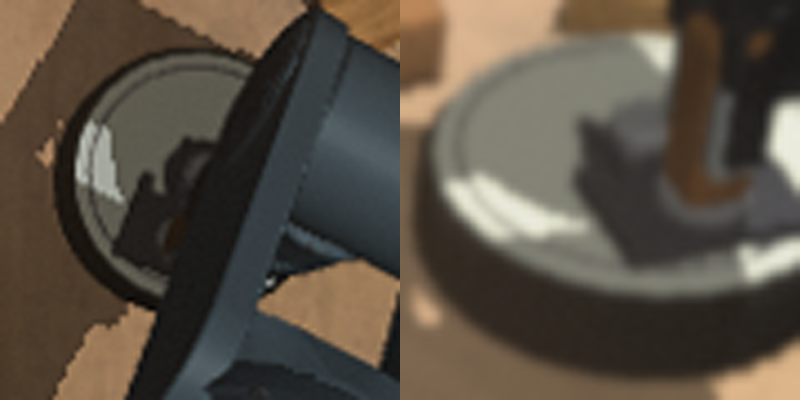

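Request:
carry_out(deltas="0 2 0 0 0 0 1;0 3 0 0 0 0 1;0 3 0 0 0 0 1")

```text
time_s: 9.32
eef_pos: [0.5519, -0.173, 0.0786]
eef_rot: [-0.004, 0.834, 0.552, -0.003]
wrist_force: [-11.5, 4.3, 2.3]
opening: 0.293
grasp_force: 60.5
```

Request:
carry_out(deltas="0 -5 0 0 0 0 1;0 -15 -1 0 0 0 1;0 -40 -1 0 0 0 1;0 -75 -1 0 0 0 1;0 -75 -50 0 0 0 1;0 -75 -80 0 0 0 1;100 -120 -80 0 0 0 1;150 -120 -80 0 0 0 1;150 -120 -80 0 0 0 1;150 -120 -80 0 0 0 1")

```text
time_s: 10.58
eef_pos: [0.5039, 0.0124, 0.1606]
eef_rot: [0.0, 0.833, 0.553, 0.001]
wrist_force: [-1.0, -0.2, -1.6]
opening: 0.293
grasp_force: 60.4
```

```bash
python3 -c "
from h import *
print(delta((480,-10,60),67))
for n in('top','scene'): cv2.imwrite(f'pics/{n}5.png',vision.camera(n))
t=cv2.imread('pics/top5.png');s=cv2.imread('pics/scene5.png')
a=cv2.resize(t[155:230,372:447],(400,400),interpolation=cv2.INTER_CUBIC)
b=cv2.resize(s[118:188,320:390],(400,400),interpolation=cv2.INTER_CUBIC)
cv2.imwrite('pics/v5.png',np.hstack([a,b]))"
```

```text
(array([-29.9, -13.3, 100.6]), 'az', np.float64(0.003), 'yaw0', np.float64(67.18))
```

View pics/v5.png

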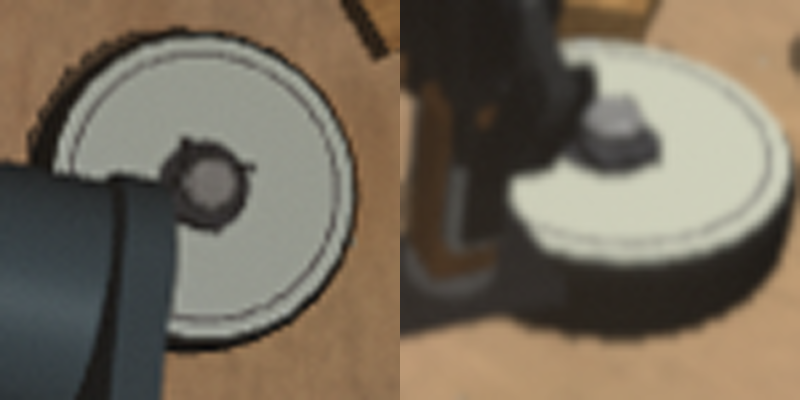

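The clip is round the axle: its lips peek out beyond the head at (185,145) and (250,167). Next I'll place the fork.

Request:
carry_out(deltas="-30 -13 50 0 0 0 1;-30 -13 100 0 0 0 1;-30 -13 115 0 0 0 1;-30 -13 122 0 0 0 1;-30 -13 125 0 0 0 1;-30 -13 125 0 0 0 1")

```text
time_s: 11.42
eef_pos: [0.4812, -0.0125, 0.0363]
eef_rot: [0.001, 0.834, 0.552, 0.001]
wrist_force: [0.6, -0.1, -2.2]
opening: 0.296
grasp_force: 60.2
```

Request:
carry_out(deltas="0 0 1 0 0 0 1;0 0 2 0 0 0 1;0 0 2 0 0 0 1")

```text
time_s: 11.8
eef_pos: [0.4801, -0.0122, 0.0332]
eef_rot: [0.0, 0.834, 0.552, 0.0]
wrist_force: [1.2, -0.3, -1.4]
opening: 0.297
grasp_force: 60.2
```

Request:
carry_out(deltas="0 0 1 0 0 0 1;0 0 2 0 0 0 1;0 0 2 0 0 0 1")

```text
time_s: 12.18
eef_pos: [0.4801, -0.0123, 0.0329]
eef_rot: [-0.0, 0.834, 0.552, -0.0]
wrist_force: [-9.0, 1.3, 19.5]
opening: 0.296
grasp_force: 63.2
```

Request:
carry_out(deltas="0 0 -1.5 0 0 0 1;0 0 -1.5 0 0 0 0.6;0 0 -1.5 0 0 0 0;0 0 -1.5 0 0 0 0;0 0 -1.5 0 0 0 0;0 0 -20 0 0 0 0;0 0 -60 0 0 0 0;0 0 -110 0 0 0 0;0 0 -150 0 0 0 0;-150 -80 -150 0 0 0 0;-150 -80 -150 0 0 0 0;-150 -80 -150 0 0 0 0")

```text
time_s: 13.68
eef_pos: [0.3461, -0.1197, 0.1811]
eef_rot: [0.0, 0.834, 0.552, -0.0]
wrist_force: [-0.2, -1.6, 0.9]
opening: 0.999
grasp_force: 0.0
```

```bash
python3 -c "
from h import *
print(sensors.get_obs()['eef_pos'])
for n in('top','scene'): cv2.imwrite(f'pics/{n}6.png',vision.camera(n))
t=cv2.imread('pics/top6.png');s=cv2.imread('pics/scene6.png')
a=cv2.resize(t[150:250,280:460],(540,300),interpolation=cv2.INTER_CUBIC)
b=cv2.resize(s[100:280,180:420],(400,300),interpolation=cv2.INTER_CUBIC)
c=cv2.resize(t[170:210,390:430],(400,300),interpolation=cv2.INTER_CUBIC)
cv2.imwrite('pics/v6.png',np.vstack([cv2.copyMakeBorder(a,0,0,0,260,0),np.hstack([b,c])]))"
```

```text
[ 0.34607532 -0.11971238  0.18107433]
```

View pics/v6.png

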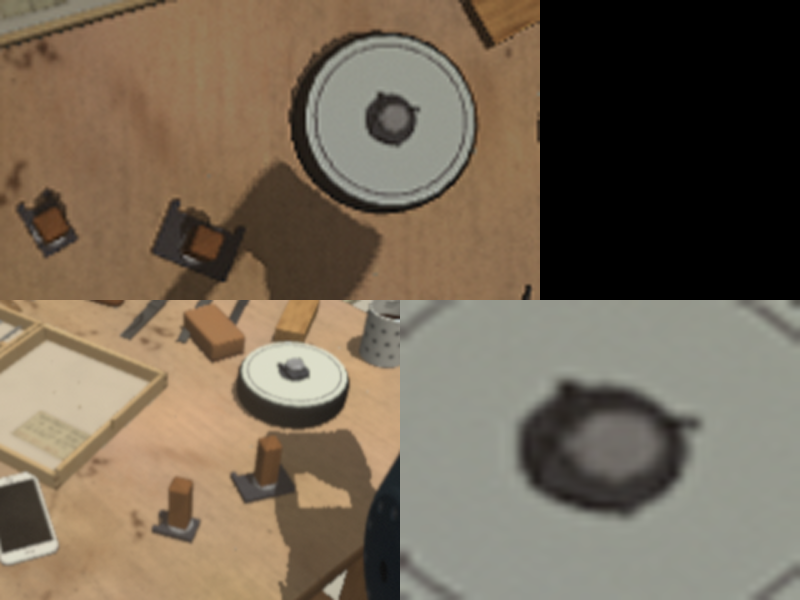

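The fork stands upright, clear of the wheel, and the narrow fork hasn't moved. I'll check the clip's seating with numbers.

```bash
python3 - <<'E'
from meas import *
i=cv2.imread("pics/top6.png")
P,m=contour("top",i,372,155,75,75,lambda g:(g.min(2)>115),.045)
c=np.array(cv2.fitEllipse(cv2.convexHull(P))[0]);print(c)
Q,m=contour("top",i,390,170,40,40,lambda g:(g.max(2)<112),.053)
for a in(-19,-23,-27):
    h=np.radians(a)
    u=np.array([np.cos(h),np.sin(h)]);n=np.array([-u[1],u[0]])
    x=(Q-c)@u;y=(Q-c)@n
    print(a,"along",x.min(),x.max(),"across",y.min(),y.max(),"y at lips",Q[x>x.max()-1.5].tolist()[:1], "y of far pts",np.round([y[x>15].min(),y[x>15].max()],1))
E
```

```text
[ 593.45678711 -188.73001099]
-19 along -25.006450328704965 22.788839817337273 across -22.200057278914052 26.00266980989963 y at lips [[612.3906860351562, -199.65216064453125]] y of far pts [-21.6  20.4]
-23 along -25.024896777461663 22.691773712267274 across -22.426425117227094 25.915778030078823 y at lips [[611.455078125, -201.0076446533203]] y of far pts [-20.5  21.5]
-27 along -25.10124660539263 22.484155566640226 across -22.58593638023741 25.70262718474036 y at lips [[610.523193359375, -201.89886474609375]] y of far pts [-19.3  22.6]
```

```bash
python3 -c "
from h import *
print(ctrl.hand_in())"
```

```text
the job is handed in; nothing more can be done
None
```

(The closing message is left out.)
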